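Fit a castor sleeve to a leaning trolley leg

TASK

The stock trolley's square leg leans in the wooden cradle, ready for its castor sleeve. Pull the T-handled plug out of the end of the leg and leave it in the shallow white tray, then press the shouldered sleeve, narrow end first, into the leg until its shoulder sits flush on the leg's end face, and let go. Leave everything else standing where it is.

Things in the scene. Friction and masses are not known exactly. Their poses are not given: they have to be found in the camera images.
- cradle: Fixed plywood cradle: board 190 x 130 x 16 mm (x, y, z) with two upright cheeks, 18 mm thick, up to 91 mm high, that hold the trolley leg between them. Origin at the centre of its underside. The leg leans 30 degrees from vertical towards the cradle's own -x (roughly towards the robot).
- leg_mouth (a point): Centre of the open upper end of the bare-metal square trolley leg (70 x 70 mm, fixed in the cradle), 172 mm above the table. Its z axis points out of the bore along the leg, 30 degrees from vertical; x and y run along the sides of the square end face, y level. Round bore 36 mm in diameter, 55 mm deep, with a 3 mm chamfer.
- leg: The leg itself, 160 mm long; origin at the centre of its lower end, axes as leg_mouth. Inside the bore, 11 to 33 mm below the mouth, three sprung rubber pads stick out 2 mm: they pass the plug loosely but grip the sleeve, which must be pushed in against a steady drag of about 5 to 12 N and stays where it is left; home is a firm stop.
- plug: Grey T-handled plug, 86 mm long, 0.12 kg, at first loose in the bore, flange on the leg's end. Origin at the centre of its foot, z along it towards the handle. From the foot: round spigot 31 mm in diameter and 28 mm long, flange 56 mm in diameter and 8 mm thick, flat grip 46 mm (its x) by 20 mm (its y) by 50 mm high (z = 36 to 86 mm). At the start its axes nearly match leg_mouth's.
- sleeve: Grey plastic shouldered sleeve, 100 mm long, 0.2 kg, standing upright on its narrow end on the table. Origin at the centre of its lower end, z up along it. From below: spigot 34 mm in diameter and 40 mm long with a tapered foot, round shoulder 58 mm in diameter and 8 mm thick (z = 40 to 48 mm), round collar 42 mm in diameter and 52 mm high (z = 48 to 100 mm) to hold it by, with a dark bore on top.
- sleeve_shoulder (a point): Point on the sleeve's axis at the underside of its shoulder, 40 mm above its lower end; axes as the sleeve's. It meets point leg_mouth when the sleeve is fully home.
- tray: Fixed shallow open white plastic tray, 180 x 140 mm (x, y), 35 mm high, walls and floor about 4 mm. Origin at the centre of its underside. The tray and the sleeve stand on opposite sides of the cradle, either way round.
- can_tall: Food can 74 mm in diameter, 110 mm high; origin at the centre of its underside, z up. Bystander: leave it alone.
- can_short: Food can 84 mm in diameter, 60 mm high; origin at the centre of its underside, z up. Bystander: leave it alone.
- jar: Closed jar 70 mm in diameter, 100 mm high; origin at the centre of its underside, z up. Bystander: leave it alone.
- castor: Castor standing wheel up on its 80 x 70 mm plate, 92 mm high; origin at the centre of its underside, z up. Bystander: leave it alone.
- spacer: Plain grey tube without a shoulder, 60 mm outside diameter, 75 mm high; origin at the centre of its underside, z up. Bystander: leave it alone.
- carton: Small cardboard box 70 x 130 x 90 mm; origin at the centre of its underside, z up. Bystander: leave it alone.
- mallet: Hammer 200 mm long lying beyond the cradle; origin under its middle. Bystander: leave it alone.
Things that resemble listed ones, but are neither listed nor needed, are in the scene too. There is more than one size of the tray; the job needs the smaller.

How it is judged:
By the outcome, as a careful person would: the job done as asked, in the order asked, and still so for the second after the job is handed in, with the robot touching nothing.
It also fails if it takes over 64 s, if anything falls off the work surface, if the arm or the gripper's body presses on something with over 40 N, if the wrist force passes 120 N, or if a joint passes its speed limit or range.

ROBOT

A 6-joint arm with a two-finger parallel gripper is mounted at the origin on the work surface. World frame = base frame: x ahead of the robot, y to its left, z up, the work surface at z = 0. Lengths are in m, angles in rad, forces in N, time in s.
With the tool pointing down it reaches from about 0.275 to 0.725 m from the base axis. Payload 5.6 kg.
Tool frame: the origin (TCP) lies on the centre line of the jaws, within the pads' length; the fingertips stand 17 mm ahead of it and the grasp point (between the pads) lies 2 mm behind it (manip.tip_reach is the distance from the TCP to the fingertips, in m); x points along the fingers, z is the direction in which the jaws open and shut, and the axes are right-handed (so a half turn about x gives the same grasp; the last joint's range is limited). The gripper opens to 85 mm and grips with 20 to 120 N. Pads are 22 mm wide; open, the fingers measure 114 mm over their backs; the gripper's body (76 mm by 85 mm) begins 54 mm behind the grasp point. The pads swing forward as they close: fully open they stand 13 mm farther back than shut.
Start: joints at [1.475, 0.255, 0.108, 0, -1.424, -0.285], TCP at [0.204, 0.511, 0.219] pointing down, gripper open.
Joint ranges: [-2.95, 2.95], [-1.21, 1.97], [-1.09, 1.5], [-2.87, 1.71], [-2.94, -0.07], [-3.05, 3.05]. Speed limits (rad/s): [2.57, 2.57, 3.14, 3.14, 3.14, 3.14].

INTERFACE

Orientations are given as a unit quaternion [x, y, z, w].
In Python, from station import manip gives the robot as it stands.
- The arm moves only by the tool drive_tool, never from a script. Its argument "deltas" is a list of rows, each a list of 7 numbers: the turn, a rotation vector about the tool's x, y, z in rad, then the shift along the tool's x, y, z in mm, then the opening, from 0 (shut) to 1 (fully open). A call has 1 to 5 rows; each row shifts and turns the commanded pose from where the row before left it, along the tool's axes as they then stand; what a row does not reach is not made up. A row lasts 1/8 s, in which the tool goes at most 62.5 mm and 10.7 degrees, less where a joint would pass 70% of its speed; a pose out of reach is approached as far as the arm can. A call with a gripper value outside its range is refused whole. The fingers move at their own pace and stop on an object; "grip_force" is the grip in N (left out, the last holds). Time passes only in rows, so rows that do not move let the fingers close. It gives the time, the measured TCP pose, the force and the opening at its end, in the units of the state.
- manip.read_state(): the state, without advancing time (a new reading comes with each control period).
- manip.get_image(name): name is "scene" or "top" or "wrist"; returns the picture (400x640x3 uint8, blue, green, red); there is no depth.
- manip.camera_model(name): a dict with "mtx" (3x3 intrinsics, pixels), "world_to_cam" (4x4, takes a point from world to camera coordinates); the wrist camera has in their place "mount" (4x4, takes a point from camera to tool coordinates, whose origin is the TCP and whose axes are the tool frame's). Camera axes: x right, y up, looking along -z (the intrinsics and any distortion apply to the point x, -y, -z); pixel columns grow to the right and rows downward; lengths in m; the calibration is good to about 2 mm. A picture is of the moment at which its call begins: read the wrist's pose just before it. camera_model takes no time and is no camera call.
- manip.sign_off(): hands the job in, once; it reports no verdict.
The state is a dict: "time_s": time; "joints": joint angles; "joint_vel": joint speeds; "tau": joint torques, N m; "ee_pos": TCP position; "eef_rot": TCP orientation; "contact_force": force on the tool from outside, world axes, zero at the start; "ft_torque": the same for the moment, N m; "finger_gap": opening from 0.0 (shut) to 1.0 (fully open).
Only numpy, scipy, OpenCV 4.12 (cv2) and the standard library are available. Lean on these libraries where they do the work, as an engineer would, in place of code of your own. Each camera call takes 0.05 s, during which the arm holds its last target.

## Working session

There is one attempt and no reset: what is moved stays moved. The work goes in short steps, Python scripts to look and compute and a tool call to move; the robot and the scene stay as the last step left them, time stands still between calls to the robot, and variables do not carry over. Pictures are saved under pics/ and viewed, and the job is handed in when it is done.

Besides the shell and the picture viewer there is one more tool, called after "Emit:" as a command line: name --pt "numbers of a row" for each row, then --argument value for the rest. drive_tool: Moves the arm, as the interface text tells. Its arguments: {"type":"object","properties":{"deltas":{"type":"array","items":{"type":"array","items":{"type":"number"}}},"grip_force":{"type":"number"}},"required":["deltas"]}

```bash
ls; mkdir -p pics; python3 - <<'E'
from station import manip
import cv2
s=manip.read_state();print(s)
for n in ("scene","top","wrist"):
    im=manip.get_image(n);cv2.imwrite(f"pics/{n}0.png",im)
    print(n,manip.camera_model(n))
E
```

```text
pics
{'time_s': 0.0, 'joints': array([ 1.47458123e+00,  2.55744544e-01,  1.06974772e-01, -4.85798422e-04,
       -1.42394216e+00, -2.84602334e-01]), 'joint_vel': array([-1.36469396e-03, -1.00323318e-04,  1.58098745e-05,  8.68113400e-04,
       -1.04259963e-03, -1.87757395e-05]), 'tau': array([ 7.61849037e-05, -3.86635959e+01,  2.37940747e+01,  5.36532015e+00,
       -6.15744910e-03,  2.98205876e-06]), 'ee_pos': array([0.20416888, 0.51010929, 0.21808368]), 'eef_rot': array([-0.58504487, -0.39589869,  0.58617012, -0.39672575]), 'contact_force': array([ 0.24719772, -0.00695812,  0.48426858]), 'ft_torque': array([0.01427761, 0.04505328, 0.07465051]), 'finger_gap': 0.9972563301909948}
scene {'mtx': array([[485.46971384,   0.        , 316.25133534],
       [  0.        , 485.46971384, 195.80067046],
       [  0.        ,   0.        ,   1.        ]]), 'world_to_cam': array([[ 0.84318117,  0.53755188,  0.00913685, -0.40624039],
       [-0.39786616,  0.61246578,  0.68307261,  0.10860897],
       [ 0.36159096, -0.5795892 ,  0.73029332, -1.39972615],
       [ 0.        ,  0.        ,  0.      
[... 364 characters left out ...]
61e-01],
       [-1.25082004e-01,  2.57977956e-03,  9.92143053e-01,
        -1.22115507e+00],
       [ 0.00000000e+00,  0.00000000e+00,  0.00000000e+00,
         1.00000000e+00]])}
wrist {'mtx': array([[314.27271293,   0.        , 318.0431276 ],
       [  0.        , 314.27271293, 193.77198112],
       [  0.        ,   0.        ,   1.        ]]), 'mount': array([[ 1.40554793e-03,  2.87023181e-01, -9.57922606e-01,
        -1.54284906e-01],
       [ 1.89946887e-04,  9.57923458e-01,  2.87023715e-01,
         7.38271828e-02],
       [ 9.99998994e-01, -5.85380006e-04,  1.29188818e-03,
         4.68814966e-04],
       [ 0.00000000e+00,  0.00000000e+00,  0.00000000e+00,
         1.00000000e+00]])}
```

View pics/scene0.png

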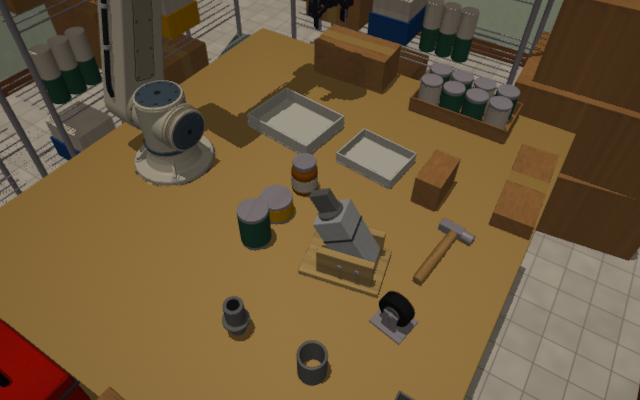

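View pics/top0.png

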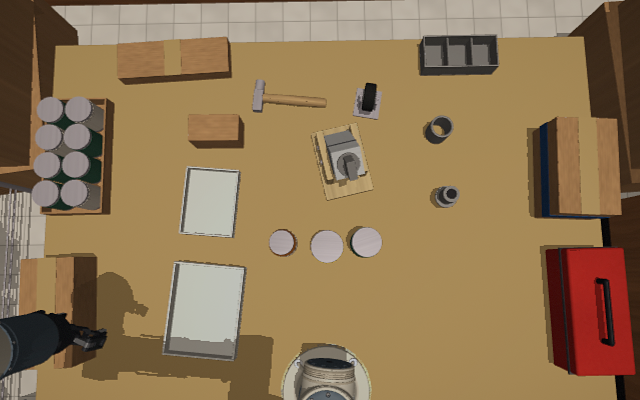

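View pics/wrist0.png

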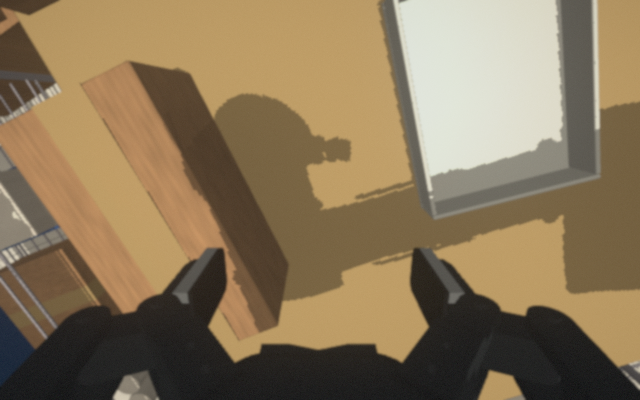

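The top view shows two trays, at (205,310) and (210,202). The second is smaller, so it is probably the one meant. The sleeve at (447,196) has a shoulder, while the tube at (439,129) has none and is the spacer. The leg and plug are at (345,162). I'll confirm these in enlarged crops.

```bash
cat > h.py <<'E'
import numpy as np, cv2
from scipy.spatial.transform import Rotation as R
try:
    from station import manip
except Exception as e: print(e)
def cam(n, st=None):
    m=manip.camera_model(n)
    if n!='wrist': return m['mtx'],np.array(m['world_to_cam'])
    T=np.eye(4);T[:3,:3]=R.from_quat(st['eef_rot']).as_matrix();T[:3,3]=st['ee_pos']
    return m['mtx'],np.linalg.inv(T@m['mount'])
def ray(c,uv):
    K,W=c
    d=np.array([(uv[0]-K[0,2])/K[0,0],-(uv[1]-K[1,2])/K[1,1],-1.])
    Rw=W[:3,:3]; o=-Rw.T@W[:3,3]; d=Rw.T@d
    return o,d/np.linalg.norm(d)
def atz(c,uv,z):
    o,d=ray(c,uv); return o+d*(z-o[2])/d[2]
def tri(obs):
    A=np.zeros((3,3));b=np.zeros(3);L=[]
    for c,uv in obs:
        o,d=ray(c,uv);P=np.eye(3)-np.outer(d,d);A+=P;b+=P@o;L.append((o,d))
    p=np.linalg.solve(A,b)
    return p,[np.linalg.norm(np.cross(p-o,d))*1000 for o,d in L]
def proj(c,p):
    K,W=c;p=np.atleast_2d(p);q=p@W[:3,:3].T+W[:3,3]
    return np.c_[K[0,0]*q[:,0]/-q[:,2]+K[0,2],K[1,1]*-q[:,1]/-q[:,2]+K[1,2]]
def crop(src,dst,x,y,w,h,k):
    im=cv2.imread(src)[y:y+h,x:x+w];cv2.imwrite(dst,cv2.resize(im,None,fx=k,fy=k,interpolation=cv2.INTER_CUBIC))
E
python3 - <<'E'
from h import *
crop('pics/top0.png','pics/t1.png',300,110,160,100,5)
crop('pics/scene0.png','pics/s1.png',290,170,110,120,5)
crop('pics/scene0.png','pics/s2.png',210,280,130,110,5)
c=cam('top')
for n,uvs in (('small',[(187,167),(240,170),(234,238),(180,234)]),('big',[(174,261),(245,267),(235,360),(163,354)])):
    P=np.array([atz(c,u,.035) for u in uvs]);print(n,P.round(3),np.linalg.norm(P-np.roll(P,1,0),axis=1).round(3),P.mean(0))
print('sleeve',atz(c,(450,193),.1))
E
```

```text
small [[0.583 0.36  0.035]
 [0.573 0.219 0.035]
 [0.392 0.233 0.035]
 [0.405 0.375 0.035]] [0.179 0.142 0.181 0.142] [0.48823233 0.29659144 0.035     ]
big [[0.335 0.389 0.035]
 [0.317 0.204 0.035]
 [0.084 0.229 0.035]
 [0.102 0.412 0.035]] [0.235 0.185 0.234 0.184] [0.20939391 0.30840187 0.035     ]
sleeve [ 0.49204609 -0.3196945   0.1       ]
```

View pics/t1.png

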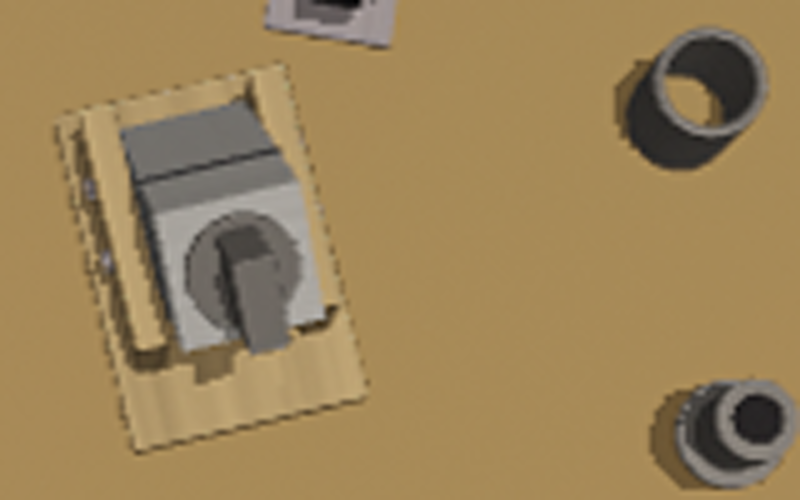

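View pics/s1.png

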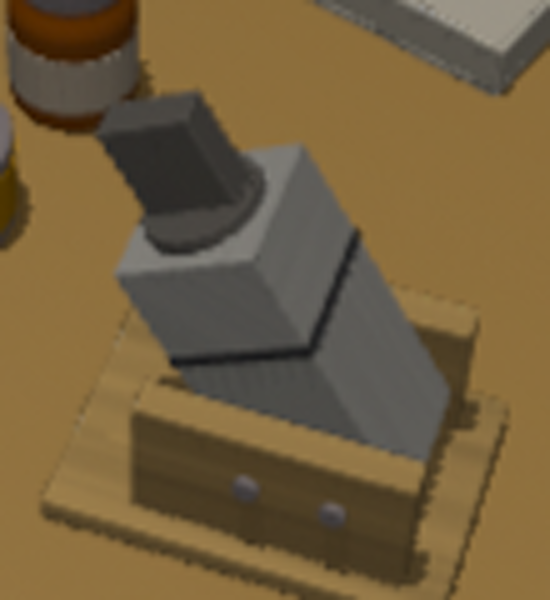

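View pics/s2.png

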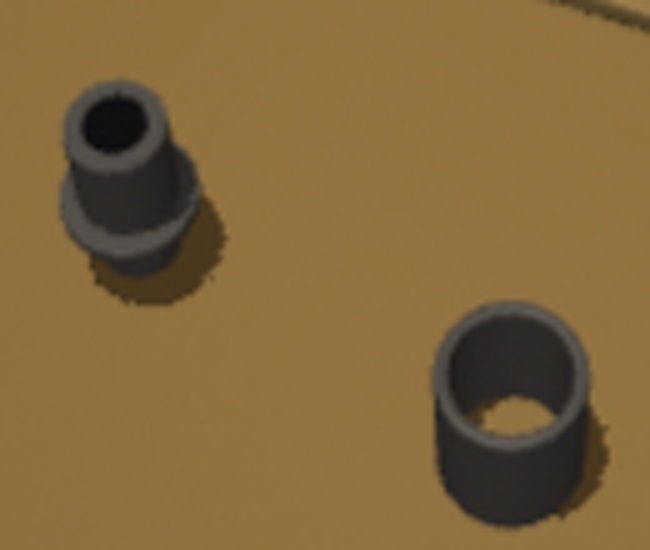

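```bash
python3 - <<'E'
from h import *
from scipy.optimize import least_squares
T=cam('top');S=cam('scene')
t=lambda u,v:(300+u/5,110+v/5)
s=lambda u,v:(290+u/5,170+v/5)
B=np.array([atz(T,t(*p),.016) for p in [(55,115),(285,62),(368,397),(138,452)]])
print('board',B.round(3),np.linalg.norm(B-np.roll(B,1,0),axis=1).round(3),B.mean(0).round(4))
d=(B[0]+B[1]-B[2]-B[3]);yb=np.arctan2(d[1],d[0]);print('yaw board',np.degrees(yb))
# mouth: local axes y level; z = (-sin30 c, -sin30 s, cos30); x = along ... 
def frame(yaw):
    return R.from_euler('z',yaw).as_matrix()@R.from_euler('y',-30,degrees=True).as_matrix()
ob=[(T,t(180,350),(-.035,.035,0)),(T,t(323,318),(-.035,-.035,0)),(T,t(300,180),(.035,-.035,0)),(T,t(150,213),(.035,.035,0)),
(S,s(118,272),(-.035,-.035,0)) ,(S,s(252,262),(.035,-.035,0)),(S,s(302,147),(.035,.035,0))]
def f(p,zfree=False):
    M=frame(p[2]);o=np.array([p[0],p[1],p[3] if len(p)>3 else .172])
    return np.concatenate([(proj(c,o+M@np.array(l))-np.array(uv)).ravel() for c,uv,l in ob])
for p0 in ([.57,-.03,yb],[.57,-.03,yb,.172]):
    r=least_squares(f,p0);print(r.x,np.degrees(r.x[2]),r.fun.round(1))
c2=lambda u,v:(210+u/5,280+v/5)
p,e=tri([(T,t(757,420)),(S,c2(117,125))]);print('sleeve top',p,e,atz(T,t(757,420),.1),atz(S,c2(117,125),.1))
pt,e=tri([(T,t(265,265)),(S,s(195,97))]);print('plug top back edge?',pt,e)
E
```

```text
board [[ 0.675  0.029  0.016]
 [ 0.703 -0.098  0.016]
 [ 0.517 -0.137  0.016]
 [ 0.489 -0.013  0.016]] [0.191 0.129 0.19  0.127] [ 0.5961 -0.0549  0.016 ]
yaw board 12.372092435374139
[ 0.55847248 -0.06146885  0.2064057 ] 11.826175328918772 [ 0.1 -0.3 -0.1 -0.3 -0.3 -0.2  0.6 -0.3 -1.   0.3 -0.1 -0.4  0.5 -0.8]
[ 0.55841666 -0.06114462  0.20672899  0.17055155] 11.844698663916672 [-0.1 -0.1 -0.3 -0.1 -0.5 -0.   0.5 -0.1 -0.9  0.6 -0.  -0.1  0.5 -0.5]
sleeve top [ 0.49034713 -0.32276476  0.09865588] [np.float64(0.9785840087590957), np.float64(0.9785840087590235)] [ 0.48945547 -0.32307422  0.1       ] [ 0.49174094 -0.32267515  0.1       ]
plug top back edge? [ 0.54796204 -0.06718538  0.23865437] [np.float64(4.136588039339532), np.float64(4.136588039339446)]
```

```bash
cat >> h.py <<'E'
def Mframe(yaw): return R.from_euler('z',yaw).as_matrix()@R.from_euler('y',-30,degrees=True).as_matrix()
def toolR(x,z):
    x=np.array(x)/np.linalg.norm(x);z=np.array(z)-np.dot(z,x)*x;z/=np.linalg.norm(z)
    return R.from_matrix(np.c_[x,np.cross(z,x),z])
def plan(p,q,p1,R1,n=None):
    "equal rows in tool frame from pose p,q to p1,R1 (constant twist split: rotate each step, straight line)"
    R0=R.from_quat(q);rv=(R0.inv()*R1).as_rotvec();d=np.array(p1)-p
    if n is None: n=max(1,int(np.ceil(max(np.degrees(np.linalg.norm(rv))/10,np.linalg.norm(d)/.058))))
    print('n',n,'rotdeg',np.degrees(np.linalg.norm(rv)).round(1),'dist',np.linalg.norm(d).round(4))
    Rc=R0
    for i in range(n):
        dr=rv/n; sh=Rc.inv().apply(d/n)*1000   # shift in axes before the row
        print(np.r_[dr.round(3),sh.round(1)].tolist()); Rc=Rc*R.from_rotvec(dr)
E
python3 - <<'E'
from h import *
print(manip.tip_reach)
s=manip.read_state();print(R.from_quat(s['eef_rot']).as_matrix().round(3))
M=Mframe(.2064);m=np.array([.5585,-.0613,.172])
for sg in (1,-1):
    Rt=toolR(-M[:,2],sg*M[:,1]);print(Rt.as_matrix().round(3))
    plan(s['ee_pos'],s['eef_rot'],m+M[:,2]*.14,Rt)
E
```

```text
0.017
[[-0.     0.928 -0.372]
 [-0.001 -0.372 -0.928]
 [-1.     0.     0.001]]
[[ 0.489 -0.848 -0.205]
 [ 0.102 -0.177  0.979]
 [-0.866 -0.5    0.   ]]
n 15 rotdeg 147.6 dist 0.6561
[0.165, 0.044, -0.014, -4.9, 32.2, 29.2]
[0.165, 0.044, -0.014, -6.6, 36.5, 23.2]
[0.165, 0.044, -0.014, -8.0, 39.7, 16.6]
[0.165, 0.044, -0.014, -9.1, 41.7, 9.5]
[0.165, 0.044, -0.014, -9.9, 42.5, 2.1]
[0.165, 0.044, -0.014, -10.4, 42.1, -5.4]
[0.165, 0.044, -0.014, -10.6, 40.5, -12.7]
[0.165, 0.044, -0.014, -10.4, 37.7, -19.6]
[0.165, 0.044, -0.014, -9.9, 33.7, -26.0]
[0.165, 0.044, -0.014, -9.0, 28.8, -31.6]
[0.165, 0.044, -0.014, -7.9, 23.1, -36.3]
[0.165, 0.044, -0.014, -6.4, 16.7, -39.9]
[0.165, 0.044, -0.014, -4.8, 9.8, -42.4]
[0.165, 0.044, -0.014, -3.0, 2.6, -43.6]
[0.165, 0.044, -0.014, -1.0, -4.6, -43.5]
[[ 0.489  0.848  0.205]
 [ 0.102  0.177 -0.979]
 [-0.866  0.5   -0.   ]]
n 12 rotdeg 44.8 dist 0.6561
[-0.048, 0.013, 0.042, -6.2, 40.3, 36.5]
[-0.048, 0.013, 0.042, -5.0, 38.7, 38.3]
[-0.048, 0.013, 0.042, -3.9, 37.0, 40.1]
[-0.048, 0.013, 0.042, -2.9, 35.2, 41.7]
[-0.048, 0.013, 0.042, -2.0, 33.3, 43.3]
[-0.048, 0.013, 0.042, -1.2, 31.2, 44.9]
[-0.048, 0.013, 0.042, -0.5, 29.1, 46.3]
[-0.048, 0.013, 0.042, 0.1, 26.9, 47.6]
[-0.048, 0.013, 0.042, 0.5, 24.5, 48.9]
[-0.048, 0.013, 0.042, 0.9, 22.2, 50.0]
[-0.048, 0.013, 0.042, 1.1, 19.7, 51.0]
[-0.048, 0.013, 0.042, 1.2, 17.2, 51.9]
```

Emit:
drive_tool --pt "-0.048 0.013 0.042 -12 40 36 1" --pt "-0.048 0.013 0.042 -12 39 38 1" --pt "-0.048 0.013 0.042 -10 37 40 1" --pt "-0.048 0.013 0.042 -5 35 42 1" --pt "-0.048 0.013 0.042 -2 33 43 1"

```text
time_s: 0.78
ee_pos: [0.3227, 0.2659, 0.2709]
eef_rot: [0.591, 0.413, -0.469, 0.51]
contact_force: [0.3, -0.7, 0.4]
finger_gap: 0.998
```

Emit:
drive_tool --pt "-0.048 0.013 0.042 -1 31 45 1" --pt "-0.048 0.013 0.042 0 29 46 1" --pt "-0.048 0.013 0.042 0 27 48 1" --pt "-0.048 0.013 0.042 0 24 49 1" --pt "-0.048 0.013 0.042 0 22 50 1"

```text
time_s: 1.4
ee_pos: [0.4406, 0.0215, 0.3018]
eef_rot: [0.58, 0.418, -0.341, 0.61]
contact_force: [0.9, 1.3, -0.7]
finger_gap: 1.001
```

```bash
python3 - <<'E'
from h import *
s=manip.read_state();print(s['time_s'],s['ee_pos'],s['joints'].round(2))
M=Mframe(.2064);m=np.array([.5585,-.0613,.172])
plan(s['ee_pos'],s['eef_rot'],m+M[:,2]*.14,toolR(-M[:,2],-M[:,1]))
E
```

```text
1.4 [0.44057035 0.02147733 0.30182925] [ 0.55 -0.32 -0.39  0.18 -1.09  1.08]
n 2 rotdeg 7.3 dist 0.1093
[-0.046, 0.011, 0.043, 10.8, 15.9, 51.2]
[-0.046, 0.011, 0.043, 10.9, 13.0, 51.9]
```

Emit:
drive_tool --pt "-0.046 0.011 0.043 4 12 42 1" --pt "0 0 0 0 0 0 1" --pt "0 0 0 0 0 0 1"

```text
time_s: 1.78
ee_pos: [0.4576, -0.0175, 0.3017]
eef_rot: [0.577, 0.416, -0.317, 0.627]
contact_force: [-0.3, 0.2, 0.2]
finger_gap: 0.998
```

```bash
python3 - <<'E'
from h import *
s=manip.read_state();print(s['time_s'],s['ee_pos'],s['joints'].round(2))
im=manip.get_image('wrist');cv2.imwrite('pics/w1.png',im)
M=Mframe(.2064);m=np.array([.5585,-.0613,.172])
plan(s['ee_pos'],s['eef_rot'],m+M[:,2]*.14,toolR(-M[:,2],-M[:,1]))
c=cam('wrist',s)
print(proj(c,m+(M@np.array([(0,0,.058),(0.023,.01,.058),(-.023,.01,.058),(-.023,-.01,.058),(.023,-.01,.058),(.035,.035,0),(-.035,.035,0),(-.035,-.035,0),(.035,-.035,0)]).T).T).round(0).tolist())
E
```

```text
1.775 [ 0.4575533  -0.01749331  0.30173273] [ 0.38 -0.3  -0.37  0.11 -1.03  1.31]
n 2 rotdeg 3.9 dist 0.0671
[-0.025, 0.006, 0.023, 8.7, 8.4, 31.3]
[-0.025, 0.006, 0.023, 8.7, 7.5, 31.6]
[[392.0, 167.0], [381.0, 139.0], [380.0, 194.0], [404.0, 193.0], [406.0, 138.0], [343.0, 118.0], [344.0, 187.0], [412.0, 184.0], [416.0, 114.0]]
```

View pics/w1.png

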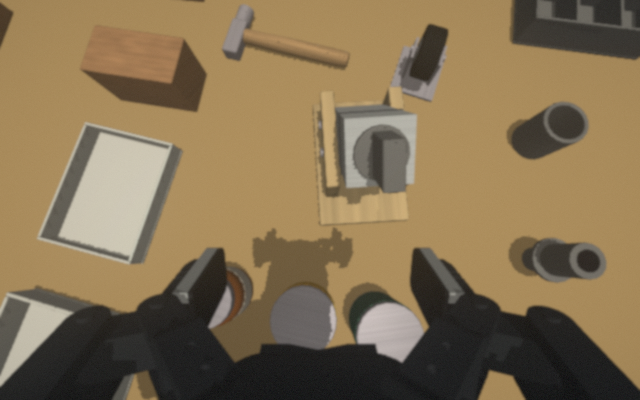

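The wrist view shows the leg's end corners at (343,115), (343,186), (415,184) and (416,114), with the grip's near edge at (380–405,191). All of these are within 3 px of my prediction. I'll move onto the plug's axis.

Emit:
drive_tool --pt "-0.025 0.006 0.023 8.7 8.4 31.3 1" --pt "-0.025 0.006 0.023 8.7 7.5 31.6 1" --pt "0 0 0 0 0 0 1" --pt "0 0 0 0 0 0 1"

```text
time_s: 2.33
ee_pos: [0.4904, -0.0741, 0.2934]
eef_rot: [0.572, 0.415, -0.287, 0.646]
contact_force: [0.7, 0.4, -0.2]
finger_gap: 1.001
```

```bash
python3 - <<'E'
from h import *
s=manip.read_state();print(s['time_s'],s['ee_pos'],s['joints'].round(2))
im=manip.get_image('wrist');cv2.imwrite('pics/w2.png',im)
crop('pics/w2.png','pics/w2c.png',240,80,160,110,5)
M=Mframe(.2064);m=np.array([.5585,-.0613,.172])
plan(s['ee_pos'],s['eef_rot'],m+M[:,2]*.04,toolR(-M[:,2],-M[:,1]),4)
c=cam('wrist',s)
print(((proj(c,m+(M@np.array([(0,0,.058),(0.023,.01,.058),(-.023,.01,.058),(-.023,-.01,.058),(.023,-.01,.058),(.035,.035,0),(-.035,.035,0),(-.035,-.035,0),(.035,-.035,0)]).T).T)-[240,80])*5).round(0).tolist())
E
```

```text
2.325 [ 0.49035156 -0.07408977  0.29339962] [ 0.14 -0.21 -0.3  -0.04 -0.97  1.66]
n 4 rotdeg 0.2 dist 0.0998
[0.001, -0.0, -0.0, 24.9, -0.2, 0.4]
[0.001, -0.0, -0.0, 24.9, -0.2, 0.4]
[0.001, -0.0, -0.0, 24.9, -0.2, 0.4]
[0.001, -0.0, -0.0, 24.9, -0.2, 0.4]
[[397.0, 589.0], [332.0, 446.0], [335.0, 725.0], [458.0, 725.0], [463.0, 446.0], [209.0, 317.0], [220.0, 669.0], [572.0, 670.0], [585.0, 318.0]]
```

View pics/w2c.png

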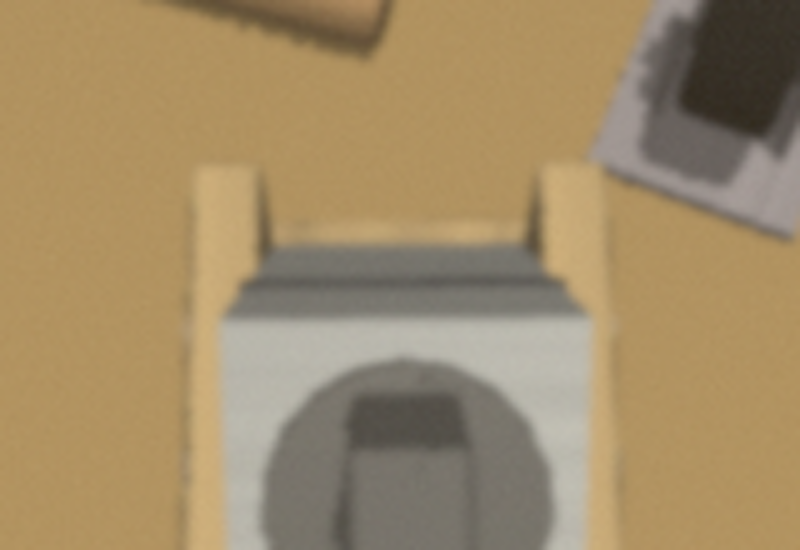

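Prediction and image agree to within about 2 px. The leg sits about 1.5 mm, and the plug about 2 mm, towards tool +z. I'll descend with that shift.

Emit:
drive_tool --pt "0 0 0 26 0 1 1" --pt "0 0 0 26 0 1 1" --pt "0 0 0 26 0 0.5 1" --pt "0 0 0 22 0 0 1" --pt "0 0 0 0 0 0 1" --grip_force 50

```text
time_s: 3.0
ee_pos: [0.5393, -0.0659, 0.2054]
eef_rot: [0.572, 0.417, -0.288, 0.646]
contact_force: [-0.2, 0.0, 0.5]
finger_gap: 1.001
```

Emit:
drive_tool --pt "0 0 0 0 0 0 0" --pt "0 0 0 0 0 0 0" --pt "0 0 0 0 0 0 0" --pt "0 0 0 0 0 0 0"

```text
time_s: 3.5
ee_pos: [0.54, -0.0675, 0.2078]
eef_rot: [0.573, 0.414, -0.287, 0.646]
contact_force: [-2.4, 1.9, 2.2]
finger_gap: 0.213
```

Emit:
drive_tool --pt "0 0 0 0 0 0 0" --pt "0 0 0 0 0 0 0"

```text
time_s: 3.75
ee_pos: [0.54, -0.0675, 0.2078]
eef_rot: [0.573, 0.414, -0.287, 0.646]
contact_force: [-5.1, 1.5, 6.2]
finger_gap: 0.21
```

```bash
python3 - <<'E'
from h import *
im=manip.get_image('wrist');cv2.imwrite('pics/w3.png',im)
E
```

```text
(no output)
```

View pics/w3.png

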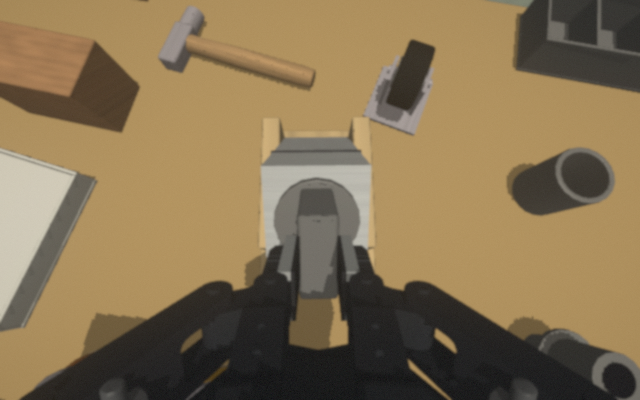

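The wrist view shows the grip between both pads at (290–345,270), with the leg's face and flange at (262–372,165–250). I'll pull straight out.

Emit:
drive_tool --pt "0 0 0 -15 0 0 0" --pt "0 0 0 -25 0 0 0" --pt "0 0 0 -40 0 0 0" --pt "0 0 0 -40 0 0 0" --pt "0 0 0 0 0 0 0"

```text
time_s: 4.42
ee_pos: [0.4812, -0.0806, 0.3153]
eef_rot: [0.574, 0.412, -0.286, 0.648]
contact_force: [0.3, -0.3, -0.5]
finger_gap: 0.213
```

```bash
python3 - <<'E'
from h import *
s=manip.read_state();print(s['time_s'],s['ee_pos'],s['joints'].round(2),s['contact_force'],s['finger_gap'])
for n in('wrist','scene'):
  im=manip.get_image(n);cv2.imwrite(f'pics/{n}4.png',im)
crop('pics/scene4.png','pics/s4.png',270,120,160,120,5)
M=Mframe(.2064);m=np.array([.5585,-.0613,.172]);m2=m+.0015*-M[:,1]
print('d at grasp',(np.array([.54,-.0675,.2078])-m2)@M)
# tool down, jaw axis: tool z along tray y-ish, y_tool = up-forward
B=np.array([[0.583,0.36],[0.573,0.219],[0.392,0.233],[0.405,0.375]]);d=B[0]+B[1]-B[2]-B[3];yt=np.arctan2(d[1],d[0]);print('tray yaw',np.degrees(yt))
Rt=toolR([0,0,-1],[np.sin(.3),-np.cos(.3),0])
# via point
plan(s['ee_pos'],s['eef_rot'],[.488,.297,.25],Rt)
E
```

```text
4.425 [ 0.48120678 -0.08056469  0.31527757] [ 0.12 -0.24 -0.26 -0.05 -1.02  1.67] [ 0.34135435 -0.29053526 -0.5491518 ] 0.21305093928852226
d at grasp [ 0.0011182  -0.00077706  0.04069269]
tray yaw -4.618321832944944
n 7 rotdeg 30.9 dist 0.3832
[-0.013, 0.004, -0.076, 14.1, 5.7, -52.6]
[-0.013, 0.004, -0.076, 13.8, 7.4, -52.5]
[-0.013, 0.004, -0.076, 13.3, 9.1, -52.3]
[-0.013, 0.004, -0.076, 12.8, 10.8, -52.1]
[-0.013, 0.004, -0.076, 12.1, 12.4, -51.9]
[-0.013, 0.004, -0.076, 11.3, 14.0, -51.7]
[-0.013, 0.004, -0.076, 10.4, 15.5, -51.5]
```

View pics/wrist4.png

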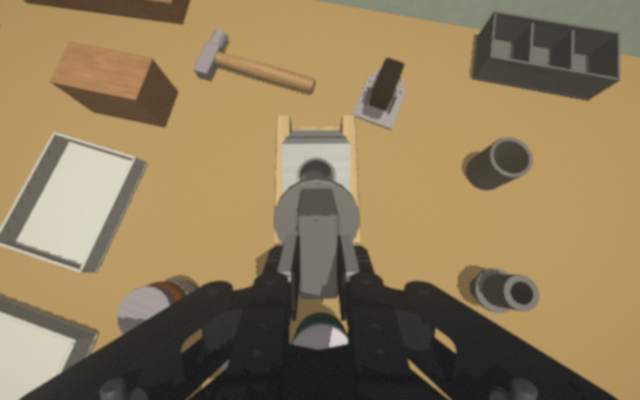

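View pics/s4.png

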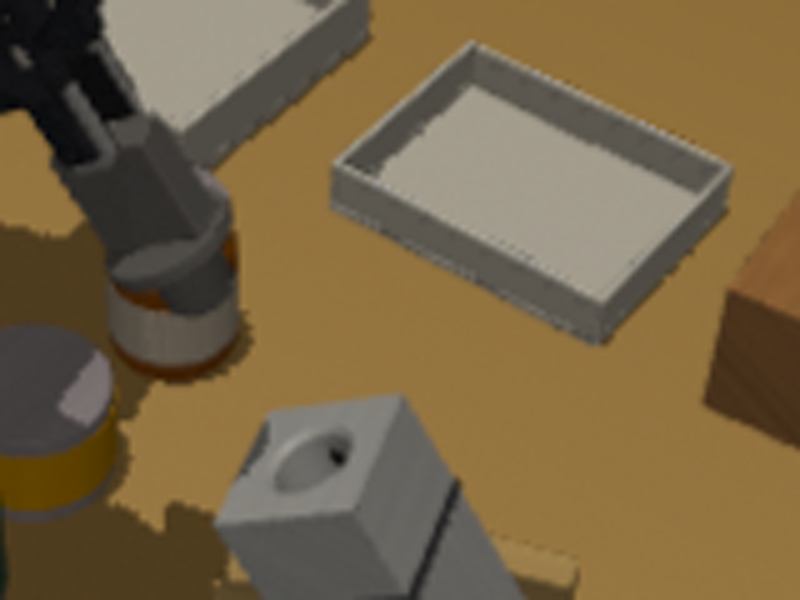

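The plug is clear of the leg: the open bore shows at (318,172) in the wrist view and the plug hangs in the jaws. I'll carry it over to the tray.

Emit:
drive_tool --pt "-0.013 0.004 -0.076 12 6 -53 0" --pt "-0.013 0.004 -0.076 12 7 -53 0" --pt "-0.013 0.004 -0.076 13 9 -52 0" --pt "-0.013 0.004 -0.076 13 11 -52 0" --pt "-0.013 0.004 -0.076 12 12 -52 0"

```text
time_s: 5.15
ee_pos: [0.4822, 0.1917, 0.2659]
eef_rot: [0.464, 0.532, -0.387, 0.594]
contact_force: [0.9, -0.4, 0.0]
finger_gap: 0.209
```

Emit:
drive_tool --pt "-0.013 0.004 -0.076 11 14 -52 0" --pt "-0.013 0.004 -0.076 10 16 -52 0" --pt "0 0 0 0 0 0 0" --pt "0 0 0 0 0 0 0"

```text
time_s: 5.65
ee_pos: [0.4847, 0.2986, 0.2481]
eef_rot: [0.417, 0.572, -0.421, 0.567]
contact_force: [0.1, 0.1, -0.5]
finger_gap: 0.207
```

```bash
python3 - <<'E'
from h import *
s=manip.read_state();print(s['time_s'],s['ee_pos'],s['joints'].round(2),s['contact_force'],s['finger_gap'])
im=manip.get_image('wrist');cv2.imwrite(f'pics/w5.png',im)
Rt=toolR([0,0,-1],[np.sin(.3),-np.cos(.3),0])
plan(s['ee_pos'],s['eef_rot'],[.488,.297,.077],Rt)
c=cam('wrist',s);print(proj(c,[[0.583,0.36,.035],[0.573,0.219,.035],[0.392,0.233,.035],[0.405,0.375,.035]]))
E
```

```text
5.65 [0.48468585 0.29857669 0.24811854] [ 0.82  0.29  0.24 -0.01 -1.52  1.05] [ 0.08762056  0.11749075 -0.46880033] 0.20715174110600776
n 3 rotdeg 0.6 dist 0.1712
[0.001, -0.001, 0.003, 57.0, 1.5, 0.9]
[0.001, -0.001, 0.003, 57.0, 1.3, 0.9]
[0.001, -0.001, 0.003, 57.0, 1.1, 0.9]
[[290.69758001  60.39732768]
 [408.59352906 109.78629898]
 [345.10110771 245.3342248 ]
 [239.65947475 205.10189142]]
```

View pics/w5.png

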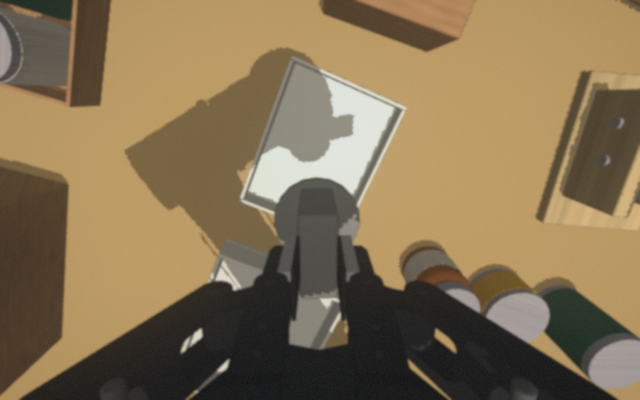

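The tray's corners, (292,58) and (404,108), match the prediction. I'll lower now, expecting the foot to touch down at TCP z of about 0.073.

Emit:
drive_tool --pt "0 0 0 57 1 1 0" --pt "0 0 0 57 1 1 0" --pt "0 0 0 52 1 1 0" --pt "0 0 0 4 0 0 0" --pt "0 0 0 0 0 0 0"

```text
time_s: 6.32
ee_pos: [0.4884, 0.2971, 0.0824]
eef_rot: [0.419, 0.571, -0.419, 0.568]
contact_force: [0.0, 0.3, 0.2]
finger_gap: 0.21
```

Emit:
drive_tool --pt "0 0 0 2 0 0 0" --pt "0 0 0 2 0 0 0" --pt "0 0 0 0 0 0 0"

```text
time_s: 6.7
ee_pos: [0.4873, 0.2971, 0.0763]
eef_rot: [0.418, 0.572, -0.42, 0.567]
contact_force: [0.0, 0.0, -1.3]
finger_gap: 0.211
```

Emit:
drive_tool --pt "0 0 0 1.5 0 0 0" --pt "0 0 0 0 0 0 0" --pt "0 0 0 0 0 0 0"

```text
time_s: 7.08
ee_pos: [0.4871, 0.2969, 0.0742]
eef_rot: [0.418, 0.572, -0.42, 0.567]
contact_force: [-0.2, 0.5, -1.4]
finger_gap: 0.212
```

Emit:
drive_tool --pt "0 0 0 1.5 0 0 0" --pt "0 0 0 0 0 0 0" --pt "0 0 0 0 0 0 0"

```text
time_s: 7.45
ee_pos: [0.4872, 0.297, 0.073]
eef_rot: [0.418, 0.572, -0.42, 0.567]
contact_force: [-0.7, 0.4, 1.4]
finger_gap: 0.207
```

The force has turned upward, so the foot is on the tray floor. I'll release.

Emit:
drive_tool --pt "0 0 0 0 0 0 0.35" --pt "0 0 0 0 0 0 0.6" --pt "0 0 0 0 0 0 1" --pt "0 0 0 0 0 0 1" --pt "0 0 0 0 0 0 1"

```text
time_s: 8.07
ee_pos: [0.4871, 0.2969, 0.0727]
eef_rot: [0.418, 0.572, -0.42, 0.567]
contact_force: [-0.1, 0.3, -0.2]
finger_gap: 0.997
```

Emit:
drive_tool --pt "0 0 0 -20 0 0 1" --pt "0 0 0 -40 0 0 1" --pt "0 0 0 -57 0 0 1" --pt "0 0 0 -57 0 0 1" --pt "0 0 0 0 0 0 1"

```text
time_s: 8.7
ee_pos: [0.4906, 0.2979, 0.2524]
eef_rot: [0.421, 0.571, -0.417, 0.568]
contact_force: [0.2, 0.2, -0.6]
finger_gap: 1.003
```

```bash
python3 - <<'E'
from h import *
s=manip.read_state();print(s['time_s'],s['ee_pos'],s['joints'].round(2),s['contact_force'],s['finger_gap'])
im=manip.get_image('wrist');cv2.imwrite(f'pics/w6.png',im)
im=manip.get_image('scene');cv2.imwrite(f'pics/s6.png',im)
crop('pics/s6.png','pics/s6c.png',290,120,160,120,5)
# via: high over path to sleeve
E
```

```text
8.7 [0.49062741 0.29786218 0.25237852] [ 0.81  0.29  0.25 -0.   -1.52  1.06] [ 0.21339539  0.23766273 -0.64850699] 1.0025236318277897
```

View pics/s6c.png

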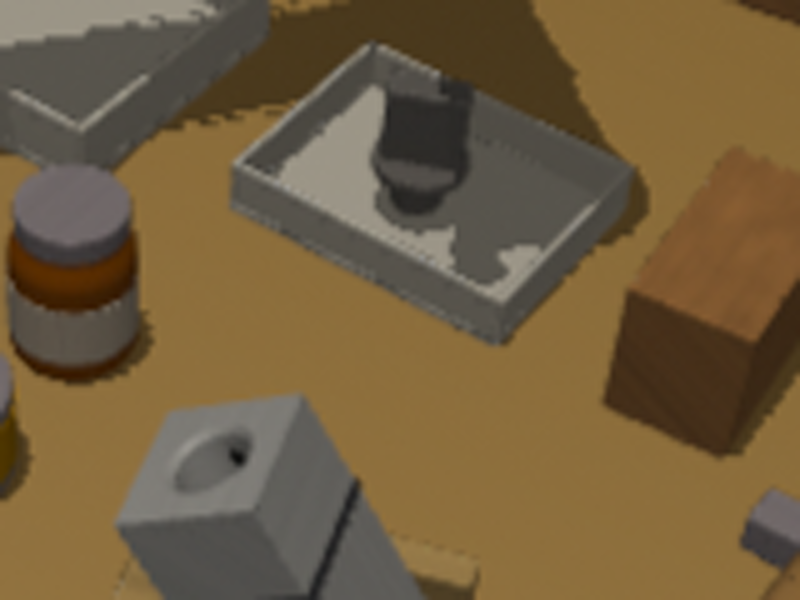

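The plug stands upright in the smaller tray, at about (420,150) in the crop. Next I'll go back over the leg and measure the open bore from the wrist.

```bash
python3 - <<'E'
from h import *
s=manip.read_state()
M=Mframe(.2064);m=np.array([.5588,-.0627,.172])
plan(s['ee_pos'],s['eef_rot'],m+M[:,2]*.15,toolR(-M[:,2],-M[:,1]))
E
```

```text
n 7 rotdeg 30.9 dist 0.379
[0.013, -0.004, 0.076, -8.0, -16.4, 51.0]
[0.013, -0.004, 0.076, -9.0, -15.1, 51.2]
[0.013, -0.004, 0.076, -9.8, -13.7, 51.5]
[0.013, -0.004, 0.076, -10.6, -12.2, 51.7]
[0.013, -0.004, 0.076, -11.3, -10.7, 51.9]
[0.013, -0.004, 0.076, -11.8, -9.2, 52.0]
[0.013, -0.004, 0.076, -12.2, -7.6, 52.2]
```

Emit:
drive_tool --pt "0.013 -0.004 0.076 -12 -16 51 1" --pt "0.013 -0.004 0.076 -11 -15 51 1" --pt "0.013 -0.004 0.076 -10 -14 51 1" --pt "0.013 -0.004 0.076 -10 -12 52 1" --pt "0.013 -0.004 0.076 -10 -11 52 1"

```text
time_s: 9.43
ee_pos: [0.4857, 0.0275, 0.2891]
eef_rot: [0.532, 0.463, -0.328, 0.628]
contact_force: [1.4, -1.4, 0.9]
finger_gap: 1.001
```

Emit:
drive_tool --pt "0.013 -0.004 0.076 -11 -9 52 1" --pt "0.013 -0.004 0.076 -11 -8 52 1" --pt "0 0 0 0 0 0 1" --pt "0 0 0 0 0 0 1"

```text
time_s: 9.93
ee_pos: [0.486, -0.0779, 0.3029]
eef_rot: [0.573, 0.415, -0.289, 0.645]
contact_force: [-0.4, 0.7, 0.8]
finger_gap: 1.003
```

```bash
python3 - <<'E'
from h import *
s=manip.read_state();print(s['time_s'],s['ee_pos'],s['eef_rot'],s['joints'].round(2))
im=manip.get_image('wrist');cv2.imwrite('pics/w7.png',im)
crop('pics/w7.png','pics/w7c.png',250,90,140,120,5)
M=Mframe(.2064);m=np.array([.5585,-.0613,.172])
c=cam('wrist',s)
print(((proj(c,m+(M@np.array([(0,0,0),(.035,.035,0),(-.035,.035,0),(-.035,-.035,0),(.035,-.035,0)]).T).T)-[250,90])*5).round(0).tolist())
E
```

```text
9.925 [ 0.48604105 -0.07788326  0.30289277] [ 0.5725499   0.41526178 -0.28876411  0.64525928] [ 0.13 -0.22 -0.27 -0.05 -1.    1.66]
[[331.0, 437.0], [150.0, 260.0], [162.0, 602.0], [502.0, 602.0], [512.0, 261.0]]
```

View pics/w7c.png

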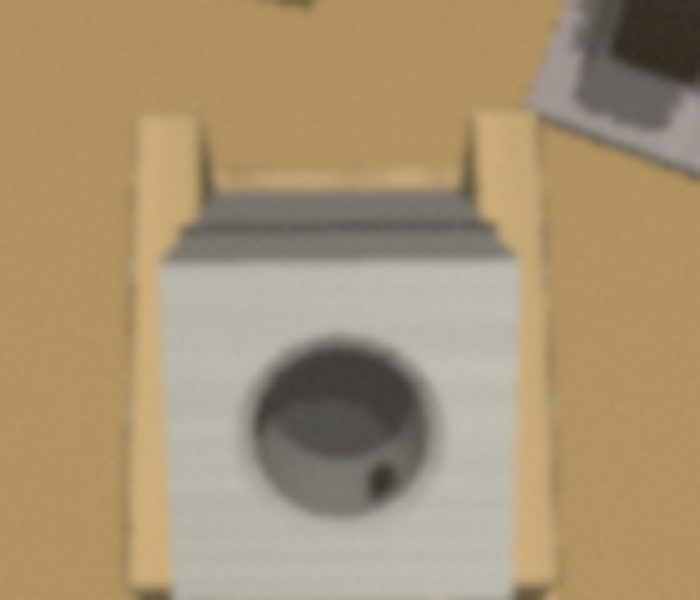

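```bash
python3 - <<'E'
from h import *
crop('pics/w7.png','pics/w7d.png',265,130,100,90,8)
M=Mframe(.2064)
import numpy as np
s=dict(ee_pos=np.array([ 0.48604105,-0.07788326,0.30289277]),eef_rot=[0.5725499,0.41526178,-0.28876411,0.64525928])
c=cam('wrist',s)
for m in ([.5585,-.0613,.172],[.5589,-.0631,.172]):
  print(((proj(c,m+(M@np.array([(0,0,0),(.035,.035,0),(-.035,.035,0),(-.035,-.035,0),(.035,-.035,0),(.021,0,0),(-.021,0,0),(0,.021,0),(0,-.021,0),(.018,0,-.003),(-.018,0,-.003),(0,.018,-.003),(0,-.018,-.003)]).T).T)-[265,130])*8).round(0).tolist())
E
```

```text
[[410.0, 379.0], [120.0, 97.0], [139.0, 644.0], [683.0, 644.0], [700.0, 97.0], [410.0, 212.0], [411.0, 540.0], [242.0, 379.0], [579.0, 379.0], [410.0, 232.0], [411.0, 510.0], [267.0, 373.0], [554.0, 373.0]]
[[425.0, 379.0], [135.0, 97.0], [153.0, 643.0], [697.0, 644.0], [715.0, 97.0], [425.0, 212.0], [425.0, 540.0], [257.0, 379.0], [594.0, 379.0], [425.0, 232.0], [425.0, 510.0], [282.0, 373.0], [568.0, 373.0]]
```

View pics/w7d.png

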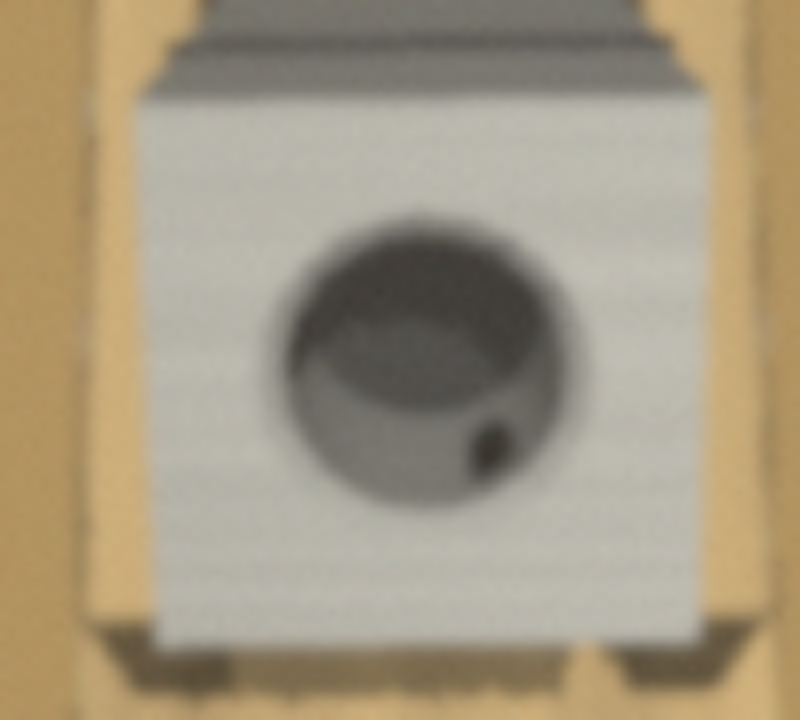

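The second estimate, mouth = (0.5589, -0.0631, 0.172), fits all four corners and the bore rim to within 0.5 px. On to the sleeve.

```bash
python3 - <<'E'
from h import *
s=manip.read_state()
Rt=toolR([0,0,-1],[np.sin(.2),-np.cos(.2),0])
plan(s['ee_pos'],s['eef_rot'],[.490,-.3225,.22],Rt)
E
```

```text
n 5 rotdeg 29.9 dist 0.2591
[0.002, -0.001, -0.105, 9.7, -16.5, 48.2]
[0.002, -0.001, -0.105, 11.3, -15.3, 48.2]
[0.002, -0.001, -0.105, 12.9, -13.9, 48.2]
[0.002, -0.001, -0.105, 14.3, -12.4, 48.2]
[0.002, -0.001, -0.105, 15.5, -10.8, 48.3]
```

Emit:
drive_tool --pt "0 0 -0.105 3 -14 48 1" --pt "0 0 -0.105 7 -15 48 1" --pt "0 0 -0.105 15 -14 48 1" --pt "0 0 -0.105 18 -12 48 1" --pt "0 0 -0.105 20 -11 48 1"

```text
time_s: 10.6
ee_pos: [0.4918, -0.3219, 0.2212]
eef_rot: [0.443, 0.551, -0.446, 0.549]
contact_force: [1.0, 0.1, 0.6]
finger_gap: 0.998
```

Emit:
drive_tool --pt "0 0 0 0 0 0 1" --pt "0 0 0 0 0 0 1"

```text
time_s: 10.85
ee_pos: [0.4913, -0.3208, 0.2216]
eef_rot: [0.444, 0.55, -0.445, 0.549]
contact_force: [-1.1, -0.5, 0.2]
finger_gap: 1.001
```

```bash
python3 - <<'E'
from h import *
s=manip.read_state();print(s['time_s'],s['ee_pos'],s['joints'].round(2))
im=manip.get_image('wrist');cv2.imwrite('pics/w8.png',im)
c=cam('wrist',s);print(proj(c,[[.490,-.3225,.1],[.490,-.3225,.048],[.490,-.3225,0]]))
Rt=toolR([0,0,-1],[np.sin(.2),-np.cos(.2),0])
plan(s['ee_pos'],s['eef_rot'],[.490,-.3225,.14],Rt)
E
```

```text
10.85 [ 0.49132781 -0.32076357  0.22162026] [-0.31  0.33  0.22  0.   -1.46  2.09]
[[319.09760615 185.86128147]
 [318.97661254 173.02102055]
 [318.8929559  164.14308756]]
n 2 rotdeg 0.6 dist 0.0816
[0.005, -0.0, 0.001, 40.8, -0.8, 0.7]
[0.005, -0.0, 0.001, 40.8, -0.8, 0.7]
```

View pics/w8.png

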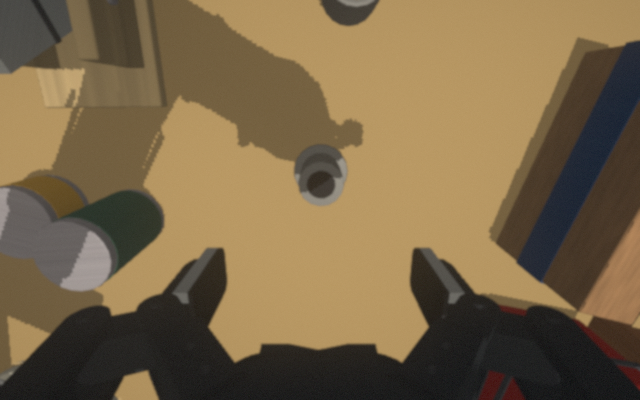

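Only one shouldered piece is here. Its collar top is at (321,182), within 4 px of the prediction, and the shoulder shows below it at (320,160). The plain tube is at the top edge. I'll descend with a small correction (+y 1.5 mm, +z 3 mm).

Emit:
drive_tool --pt "0.005 0 0.001 45 0.7 1.5 1" --pt "0.005 0 0.001 45 0.8 1.5 1" --pt "0 0 0 40 0 0 1" --pt "0 0 0 14 0 0 1" --pt "0 0 0 0 0 0 1"

```text
time_s: 11.52
ee_pos: [0.4929, -0.3243, 0.0798]
eef_rot: [0.448, 0.546, -0.447, 0.548]
contact_force: [-0.2, 0.2, 0.4]
finger_gap: 0.995
```

```bash
python3 - <<'E'
from h import *
s=manip.read_state();print(s['time_s'],s['ee_pos'],s['contact_force'])
im=manip.get_image('wrist');cv2.imwrite('pics/w9.png',im)
E
```

```text
11.525 [ 0.4929172  -0.32433411  0.07977837] [-0.18067504  0.20399571  0.44628368]
```

View pics/w9.png

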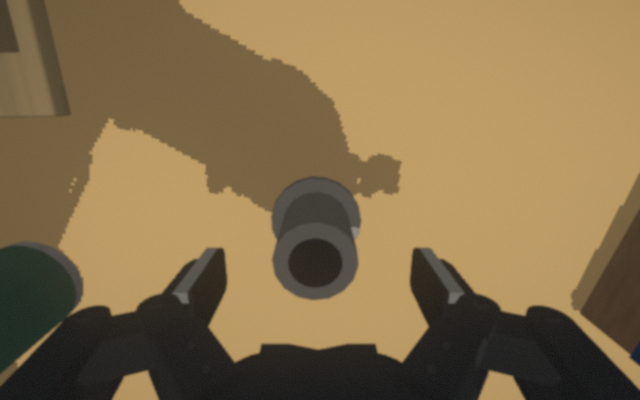

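```bash
python3 - <<'E'
from h import *
m=manip.camera_model('wrist');W=np.linalg.inv(m['mount'])
c=(m['mtx'],W)
print(proj(c,[[-.020,0,0],[-.02,.003,0],[-.02,-.003,0]]))
E
```

```text
[[316.88341438 260.84337077]
 [316.877889   255.16242011]
 [316.88887667 266.45946373]]
```

Emit:
drive_tool --pt "0 0 0 2 0 0 0.6" --pt "0 0 0 0 0 0 0" --pt "0 0 0 0 0 0 0" --pt "0 0 0 0 0 0 0" --pt "0 0 0 0 0 0 0" --grip_force 80

```text
time_s: 12.2
ee_pos: [0.4933, -0.3252, 0.078]
eef_rot: [0.449, 0.546, -0.447, 0.548]
contact_force: [-0.3, 1.5, 5.9]
finger_gap: 0.45
```

Emit:
drive_tool --pt "0 0 0 0 0 0 0" --pt "0 0 0 -5 0 0 0" --pt "0 0 0 -40 0 0 0" --pt "0 0 0 -60 0 0 0" --pt "0 0 0 0 0 0 0"

```text
time_s: 12.82
ee_pos: [0.4947, -0.3264, 0.1871]
eef_rot: [0.449, 0.543, -0.447, 0.551]
contact_force: [0.7, -0.4, -2.7]
finger_gap: 0.446
```

```bash
python3 - <<'E'
from h import *
s=manip.read_state();print(s['time_s'],s['ee_pos'],s['contact_force'],s['finger_gap'])
im=manip.get_image('wrist');cv2.imwrite('pics/w10.png',im)
M=Mframe(.2064);m=np.array([.5589,-.0631,.172])
plan(s['ee_pos'],s['eef_rot'],m+M[:,2]*.16,toolR(-M[:,2],-M[:,1]))
E
```

```text
12.825 [ 0.49469224 -0.32639066  0.18713544] [ 0.67928474 -0.38982523 -2.70810223] 0.44624209784275354
n 5 rotdeg 29.4 dist 0.2764
[-0.001, 0.002, 0.103, -24.9, 7.2, -48.8]
[-0.001, 0.002, 0.103, -24.0, 9.8, -48.8]
[-0.001, 0.002, 0.103, -22.8, 12.2, -48.9]
[-0.001, 0.002, 0.103, -21.3, 14.6, -48.9]
[-0.001, 0.002, 0.103, -19.6, 16.7, -48.9]
```

View pics/w10.png

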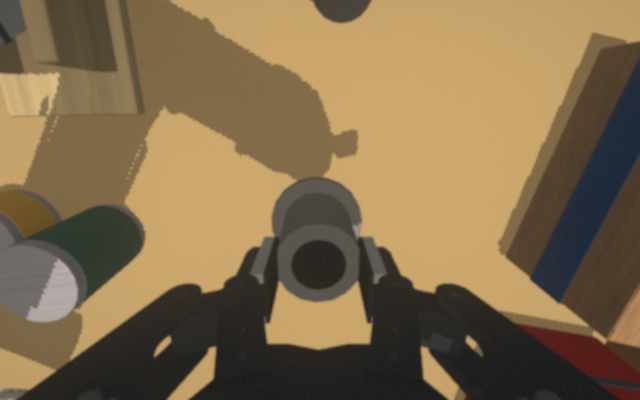

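```bash
python3 - <<'E'
from h import *
m=manip.camera_model('wrist');c=(m['mtx'],np.linalg.inv(m['mount']))
a=np.linspace(0,2*np.pi,73)
for h in (.077,.078):
 for oy in (0,-.001,-.002):
  out=[]
  for r,z in ((.029,.048),(.021,.100)):
    P=proj(c,np.c_[np.full(73,h-z),oy+r*np.cos(a),r*np.sin(a)]);out+=[P[:,0].min(),P[:,0].max(),P[:,1].min(),P[:,1].max()]
  print(h,oy,np.round(out,1))
crop('pics/w10.png','pics/w10c.png',260,170,120,140,5)
E
```

```text
0.077 0 [270.9 363.5 177.3 263.8 271.9 361.8 222.1 302.6]
0.077 -0.001 [270.9 363.5 178.9 265.2 272.  361.7 224.2 304.4]
0.077 -0.002 [271.  363.4 180.5 266.6 272.1 361.6 226.2 306.1]
0.078 0 [271.1 363.3 176.9 263.1 272.2 361.5 221.3 301.3]
0.078 -0.001 [271.1 363.3 178.5 264.4 272.3 361.4 223.3 303.1]
0.078 -0.002 [271.2 363.2 180.1 265.8 272.4 361.4 225.4 304.8]
```

View pics/w10c.png

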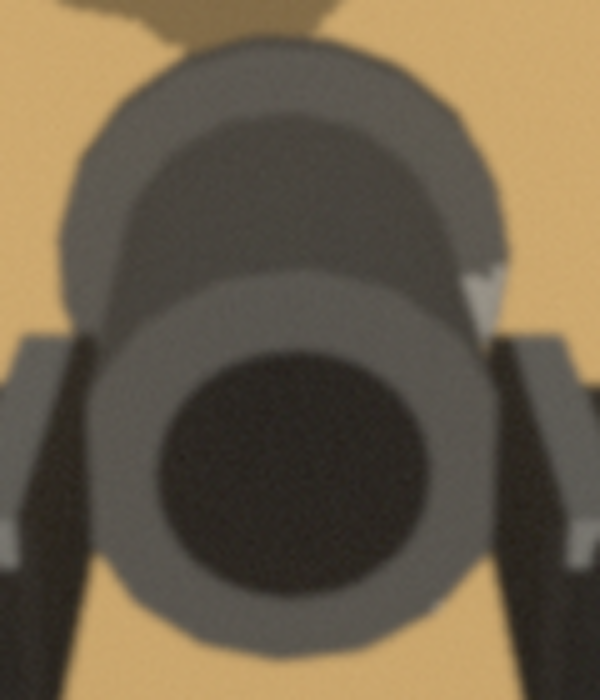

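The sleeve is held square: shoulder edges at u 272 and 361, collar centre at (318,263). Its axis lies within about 1 mm of the tool axis, and its foot is about 78 mm ahead of the TCP. I'll carry it to above the mouth, rising first.

Emit:
drive_tool --pt "0 0.002 0.103 -45 4 -30 0" --pt "0 0.002 0.103 -35 10 -48 0" --pt "0 0.002 0.103 -20 12 -50 0" --pt "0 0.002 0.103 -15 14 -50 0" --pt "0 0.002 0.103 -10 16 -50 0"

```text
time_s: 13.5
ee_pos: [0.4829, -0.093, 0.3187]
eef_rot: [0.576, 0.417, -0.291, 0.64]
contact_force: [0.5, 0.7, -2.4]
finger_gap: 0.45
```

Emit:
drive_tool --pt "0 0 0 0 0 0 0" --pt "0 0 0 0 0 0 0"

```text
time_s: 13.75
ee_pos: [0.483, -0.094, 0.3179]
eef_rot: [0.575, 0.418, -0.292, 0.64]
contact_force: [-0.5, 0.0, -1.8]
finger_gap: 0.45
```

```bash
python3 - <<'E'
from h import *
s=manip.read_state();print(s['time_s'],s['ee_pos'],s['contact_force'],s['finger_gap'])
M=Mframe(.2064);m=np.array([.5589,-.0631,.172])
plan(s['ee_pos'],s['eef_rot'],m+M[:,2]*.12,toolR(-M[:,2],-M[:,1]))
E
```

```text
13.75 [ 0.48301664 -0.09403646  0.31794368] [-0.50580045  0.01037136 -1.79492371] 0.45015257542353626
n 1 rotdeg 0.8 dist 0.0491
[-0.009, -0.006, 0.01, 46.8, -2.8, -14.4]
```

Emit:
drive_tool --pt "-0.009 -0.006 0.01 0 -2.8 -14.4 0" --pt "0 0 0 40 0 0 0" --pt "0 0 0 0 0 0 0" --pt "0 0 0 0 0 0 0" --pt "0 0 0 0 0 0 0"

```text
time_s: 14.38
ee_pos: [0.4987, -0.0772, 0.2847]
eef_rot: [0.574, 0.413, -0.288, 0.646]
contact_force: [-0.5, -0.1, -1.4]
finger_gap: 0.447
```

```bash
python3 - <<'E'
from h import *
s=manip.read_state();print(s['time_s'],s['ee_pos'],s['contact_force'],s['finger_gap'])
for n in('wrist','scene','top'):
  cv2.imwrite(f'pics/{n}11.png',manip.get_image(n))
crop('pics/scene11.png','pics/s11.png',290,130,120,110,5)
crop('pics/wrist11.png','pics/w11.png',240,110,160,120,5)
M=Mframe(.2064);m=np.array([.5589,-.0631,.172])
print((s['ee_pos']-m)@M)
plan(s['ee_pos'],s['eef_rot'],m+M[:,2]*.09,toolR(-M[:,2],-M[:,1]))
print('axis foot offset',((s['ee_pos']+R.from_quat(s['eef_rot']).apply([.078,-.0005,-.0003]))-m)@M)
E
```

```text
14.375 [ 0.49867752 -0.07723735  0.2847067 ] [-0.4890774  -0.06297054 -1.39594368] 0.4469573521747152
[ 0.00279701 -0.00149543  0.12852764]
n 1 rotdeg 0.3 dist 0.0387
[-0.001, 0.002, -0.004, 38.5, -3.0, -1.6]
axis foot offset [ 0.00264731 -0.00133783  0.05052576]
```

View pics/s11.png

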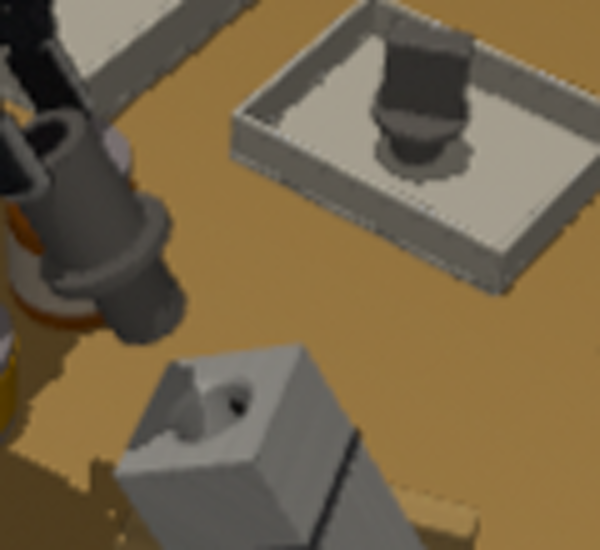

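View pics/w11.png

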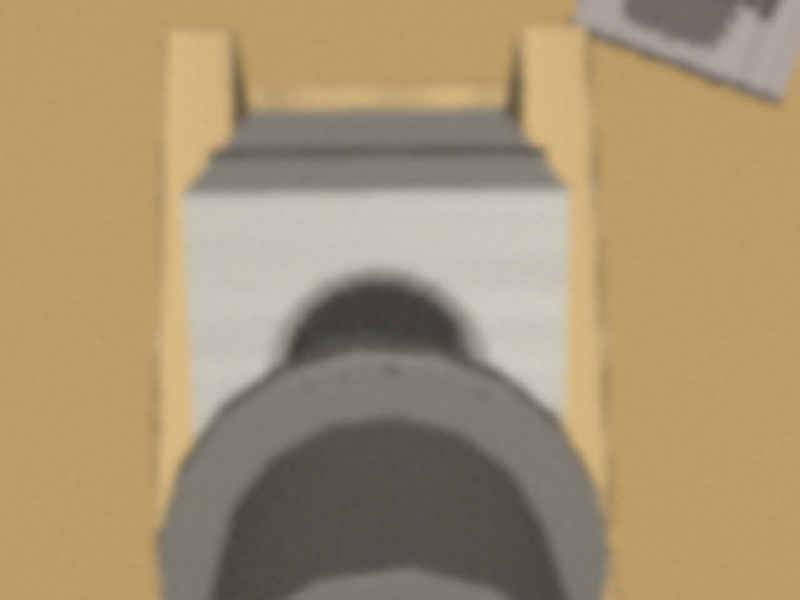

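The wrist crop shows the sleeve's centre at u≈385 and the leg and bore centre at u≈378. That matches the computed −1.6 mm in tool z, so I'll correct sideways and then come near the mouth.

Emit:
drive_tool --pt "-0.001 0.002 -0.004 0 -3 -1.6 0" --pt "0 0 0 38 0 0 0" --pt "0 0 0 0 0 0 0" --pt "0 0 0 0 0 0 0"

```text
time_s: 15.02
ee_pos: [0.5141, -0.0717, 0.2503]
eef_rot: [0.573, 0.415, -0.288, 0.646]
contact_force: [-0.1, 0.4, -1.6]
finger_gap: 0.447
```

```bash
cat > chk.py <<'E'
from h import *
s=manip.read_state();print(s['time_s'],s['ee_pos'],s['contact_force'].round(1),s['ft_torque'].round(2),s['finger_gap'])
M=Mframe(.2064);m=np.array([.5589,-.0631,.172])
Rm=R.from_quat(s['eef_rot'])
print('tcp',((s['ee_pos']-m)@M*1000).round(2),'foot',((s['ee_pos']+Rm.apply([.078,-.0005,-.0003])-m)@M*1000).round(2),'F leg axes',(s['contact_force']@M).round(1))
plan(s['ee_pos'],s['eef_rot'],m+M[:,2]*.083,toolR(-M[:,2],-M[:,1]))
E
python3 chk.py
```

```text
15.025 [ 0.51410654 -0.07170979  0.25025193] [-0.1  0.4 -1.6] [-0.38  1.81 -0.02] 0.4474253918998082
tcp [-0.37  0.75 90.57] foot [-0.85  1.1  12.57] F leg axes [-0.8  0.4 -1.4]
n 1 rotdeg 0.1 dist 0.0076
[0.001, -0.001, -0.0, 7.6, 0.4, 0.8]
```

Emit:
drive_tool --pt "0 0 0 4 0.7 1 0" --pt "0 0 0 4 0 0 0" --pt "0 0 0 0 0 0 0" --pt "0 0 0 0 0 0 0"

```text
time_s: 15.52
ee_pos: [0.5187, -0.0716, 0.2428]
eef_rot: [0.573, 0.415, -0.288, 0.645]
contact_force: [0.2, 0.3, -1.7]
finger_gap: 0.447
```

```bash
python3 chk.py; python3 - <<'E'
from h import *
for n in('wrist','scene','top'):
  cv2.imwrite(f'pics/{n}12.png',manip.get_image(n))
crop('pics/scene12.png','pics/s12.png',290,130,100,100,4)
crop('pics/wrist12.png','pics/w12.png',250,110,130,100,4)
a=cv2.imread('pics/s12.png');b=cv2.imread('pics/w12.png');cv2.imwrite('pics/c12.png',np.hstack([a[:400,:390],cv2.resize(b,(400,400))[:, :]])[:400])
E
```

```text
15.525 [ 0.51868239 -0.07163433  0.24284201] [ 0.2  0.3 -1.7] [-0.38  1.83 -0.03] 0.4470924219498238
tcp [-0.18 -0.11 81.91] foot [-0.72  0.27  3.91] F leg axes [-0.6  0.3 -1.6]
n 1 rotdeg 0.1 dist 0.0011
[0.0, -0.001, 0.0, -1.1, 0.2, -0.1]
```

View pics/c12.png

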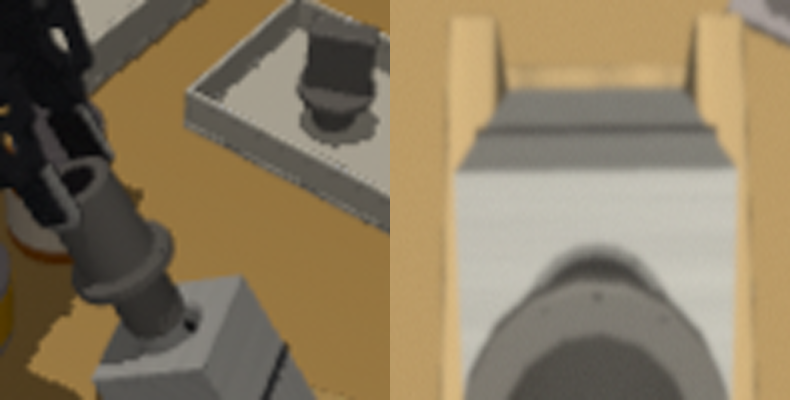

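The sleeve centre (596) and leg centre (597) line up in the wrist view, and the scene crop shows the foot at the bore. I'll start a gentle push.

Emit:
drive_tool --pt "0 0 0 3 0.6 0 0" --pt "0 0 0 3 0 0 0" --pt "0 0 0 3 0 0 0" --pt "0 0 0 0 0 0 0"

```text
time_s: 16.18
ee_pos: [0.5237, -0.0707, 0.235]
eef_rot: [0.573, 0.415, -0.288, 0.645]
contact_force: [0.0, -0.2, -2.4]
finger_gap: 0.444
```

```bash
python3 chk.py
```

```text
16.175 [ 0.52374136 -0.07065433  0.23502894] [ 0.  -0.2 -2.4] [-0.64  1.57 -0.17] 0.44443770455387854
tcp [ 0.37 -0.19 72.56] foot [-0.18  0.19 -5.43] F leg axes [-1.2 -0.2 -2.1]
n 1 rotdeg 0.1 dist 0.0104
[0.0, -0.001, 0.001, -10.4, -0.4, -0.2]
```

It's entering the bore at −5 mm with almost no force, so I'll keep going.

Emit:
drive_tool --pt "0 0 0 3 0 0 0" --pt "0 0 0 3 0 0 0" --pt "0 0 0 3 0 0 0" --pt "0 0 0 0 0 0 0"

```text
time_s: 16.68
ee_pos: [0.5279, -0.0696, 0.227]
eef_rot: [0.573, 0.416, -0.289, 0.645]
contact_force: [0.7, -1.7, -2.7]
finger_gap: 0.448
```

```bash
python3 chk.py
```

```text
16.675 [ 0.52792753 -0.06963457  0.22700366] [ 0.7 -1.7 -2.7] [-0.73  1.4  -0.19] 0.4480861165738599
tcp [ 9.000e-02 -5.000e-02  6.346e+01] foot [ -0.5    0.35 -14.54] F leg axes [-1.  -1.8 -2.5]
n 1 rotdeg 0.1 dist 0.0195
[0.0, -0.001, 0.001, -19.5, -0.1, -0.1]
```

Emit:
drive_tool --pt "0 0 0 3 0 0 0" --pt "0 0 0 3 0 0 0" --pt "0 0 0 3 0 0 0" --pt "0 0 0 0 0 0 0"

```text
time_s: 17.18
ee_pos: [0.5327, -0.069, 0.2201]
eef_rot: [0.573, 0.415, -0.288, 0.646]
contact_force: [1.1, -2.4, 0.1]
finger_gap: 0.444
```

```bash
python3 chk.py
```

```text
17.175 [ 0.53270949 -0.06900908  0.22010105] [ 1.1 -2.4  0.1] [-1.28  1.15 -0.64] 0.4444479985741017
tcp [ 0.8  -0.42 55.08] foot [  0.34  -0.08 -22.92] F leg axes [ 0.6 -2.5 -0.3]
n 1 rotdeg 0.0 dist 0.0279
[0.001, -0.0, -0.0, -27.9, -0.8, -0.4]
```

Emit:
drive_tool --pt "0 0 0 3 0 0.5 0" --pt "0 0 0 3 0 0 0" --pt "0 0 0 3 0 0 0" --pt "0 0 0 0 0 0 0"

```text
time_s: 17.68
ee_pos: [0.5377, -0.0685, 0.2136]
eef_rot: [0.573, 0.414, -0.288, 0.646]
contact_force: [-4.3, -1.2, 6.5]
finger_gap: 0.447
```

```bash
python3 chk.py
```

```text
17.675 [ 0.53773994 -0.06851081  0.21355451] [-4.3 -1.2  6.5] [-0.57  1.39 -0.2 ] 0.4466456476471221
tcp [ 1.88 -0.96 46.9 ] foot [  1.57  -0.64 -31.1 ] F leg axes [-0.6 -0.3  7.8]
n 1 rotdeg 0.2 dist 0.0362
[0.001, -0.0, -0.002, -36.1, -1.8, -1.0]
```

Emit:
drive_tool --pt "0 0 0 3 0 0 0" --pt "0 0 0 3 0 0 0" --pt "0 0 0 2 0 0 0" --pt "0 0 0 0 0 0 0"

```text
time_s: 18.18
ee_pos: [0.5417, -0.0676, 0.2069]
eef_rot: [0.573, 0.414, -0.287, 0.646]
contact_force: [-4.2, -1.4, 7.7]
finger_gap: 0.447
```

```bash
python3 chk.py
```

```text
18.175 [ 0.54170874 -0.06757424  0.20687901] [-4.2 -1.4  7.7] [-0.38  1.57 -0.02] 0.4471718436915758
tcp [ 2.07 -0.86 39.08] foot [  1.8   -0.53 -38.92] F leg axes [ 0.1 -0.5  8.9]
n 1 rotdeg 0.2 dist 0.044
[0.001, -0.0, -0.003, -43.9, -1.9, -0.9]
```

Emit:
drive_tool --pt "0 0 0 1.5 0 0 0" --pt "0 0 0 1 0 0 0" --pt "0 0 0 0 0 0 0"

```text
time_s: 18.55
ee_pos: [0.5426, -0.0673, 0.2058]
eef_rot: [0.573, 0.414, -0.287, 0.646]
contact_force: [-12.8, 0.4, 16.0]
finger_gap: 0.446
```

```bash
python3 chk.py
```

```text
18.55 [ 0.54257106 -0.06732428  0.20579252] [-12.8   0.4  16. ] [0.28 2.83 0.49] 0.44561190503890363
tcp [ 2.31 -0.79 37.69] foot [  2.08  -0.46 -40.31] F leg axes [-2.8  3.  20.1]
n 1 rotdeg 0.2 dist 0.0454
[0.001, -0.0, -0.004, -45.3, -2.1, -0.8]
```

Emit:
drive_tool --pt "0 0 0 1 0 0 0" --pt "0 0 0 0.5 0 0 0" --pt "0 0 0 0 0 0 0"

```text
time_s: 18.92
ee_pos: [0.5428, -0.0673, 0.2058]
eef_rot: [0.573, 0.414, -0.287, 0.647]
contact_force: [-24.0, 2.4, 25.2]
finger_gap: 0.451
```

```bash
python3 chk.py; python3 - <<'E'
from h import *
for n in('wrist','scene','top'):
  cv2.imwrite(f'pics/{n}13.png',manip.get_image(n))
crop('pics/scene13.png','pics/s13.png',300,160,80,80,7)
E
```

```text
18.925 [ 0.54277584 -0.06730673  0.20581384] [-24.    2.4  25.2] [1.05 4.42 1.03] 0.4506349954395093
tcp [ 2.49 -0.81 37.61] foot [  2.32  -0.5  -40.4 ] F leg axes [-7.3  7.3 33.3]
n 1 rotdeg 0.3 dist 0.0455
[0.001, -0.0, -0.004, -45.4, -2.3, -0.8]
```

View pics/s13.png

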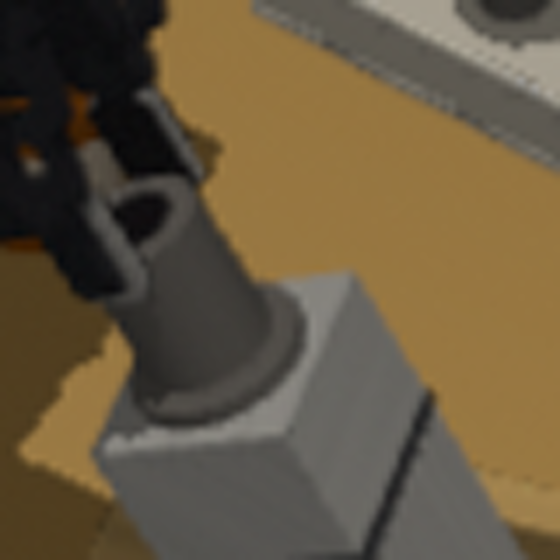

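The shoulder sits on the leg face at (220,390) in the crop with no visible gap. Axial force rose by 13 N over 0.1 mm of travel, so this is the firm stop. I'll ease the load and release.

Emit:
drive_tool --pt "0 0 0 -1.5 0 0 0" --pt "0 0 0 0 0 0 0.5" --pt "0 0 0 0 0 0 0.7" --pt "0 0 0 0 0 0 1" --pt "0 0 0 0 0 0 1"

```text
time_s: 19.7
ee_pos: [0.542, -0.0671, 0.2023]
eef_rot: [0.573, 0.416, -0.289, 0.645]
contact_force: [0.6, -0.4, 0.9]
finger_gap: 1.004
```

Emit:
drive_tool --pt "0 0 0 0 0 0 1" --pt "0 0 0 -15 0 0 1" --pt "0 0 0 -40 0 0 1" --pt "0 0 0 -50 0 0 1" --pt "0 0 0 0 0 0 1"

```text
time_s: 20.32
ee_pos: [0.4912, -0.0787, 0.3002]
eef_rot: [0.574, 0.412, -0.286, 0.647]
contact_force: [1.0, 0.6, -0.8]
finger_gap: 1.0
```

```bash
python3 chk.py; python3 - <<'E'
from h import *
for n in('wrist','scene','top'):
  cv2.imwrite(f'pics/{n}14.png',manip.get_image(n))
crop('pics/scene14.png','pics/s14.png',300,160,100,80,7)
crop('pics/wrist14.png','pics/w14.png',240,80,160,140,5)
E
```

```text
20.325 [ 0.4911602  -0.07874438  0.30017763] [ 1.   0.6 -0.8] [-0.26  1.44 -0.03] 1.0000500516983968
tcp [  3.89  -1.43 145.76] foot [ 4.12 -1.22 67.76] F leg axes [ 0.6  0.4 -1.2]
n 2 rotdeg 0.5 dist 0.0629
[0.001, 0.001, -0.005, 31.4, -2.2, -0.8]
[0.001, 0.001, -0.005, 31.4, -2.1, -0.7]
```

View pics/s14.png

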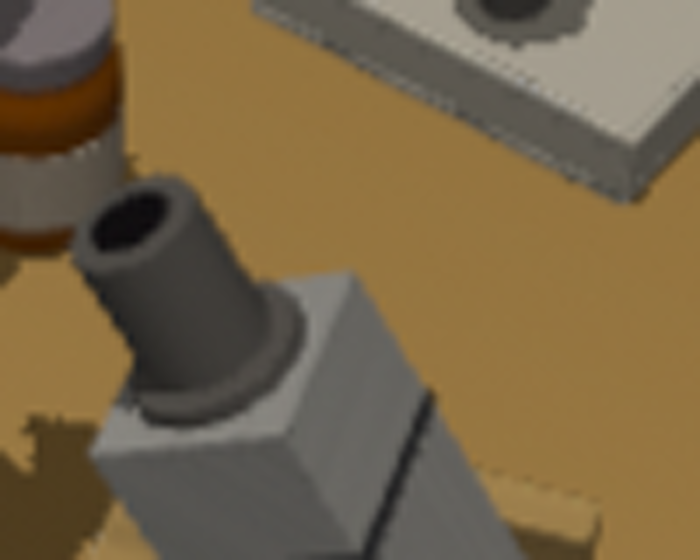

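View pics/w14.png

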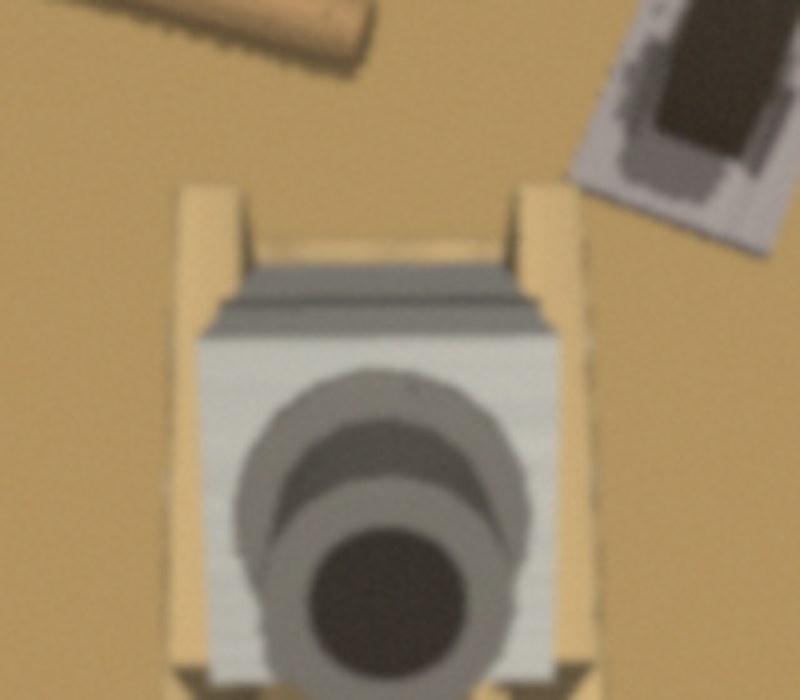

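View pics/top14.png

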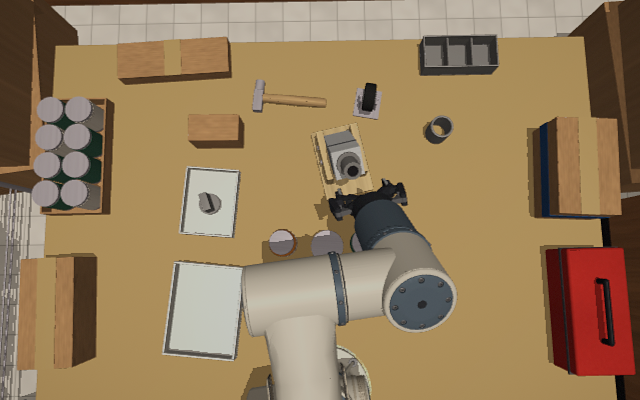

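```bash
python3 - <<'E'
from h import *
M=Mframe(.2064);m=np.array([.5587,-.062,.172])
a=np.linspace(0,2*np.pi,60)
im=cv2.imread('pics/scene14.png')[160:240,300:400];im=cv2.resize(im,None,fx=7,fy=7)
c=cam('scene')
for r,z,col in((.021,.06,(0,0,255)),(.029,.008,(0,255,0)),(.021,.063,(255,0,0))):
  P=(proj(c,m+(M@np.array([r*np.cos(a),r*np.sin(a),0*a+z])).T)-[300,160])*7
  cv2.polylines(im,[P.astype(int).reshape(-1,1,2)],True,col,1)
cv2.imwrite('pics/ov.png',im)
E
```

```text
(no output)
```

View pics/ov.png

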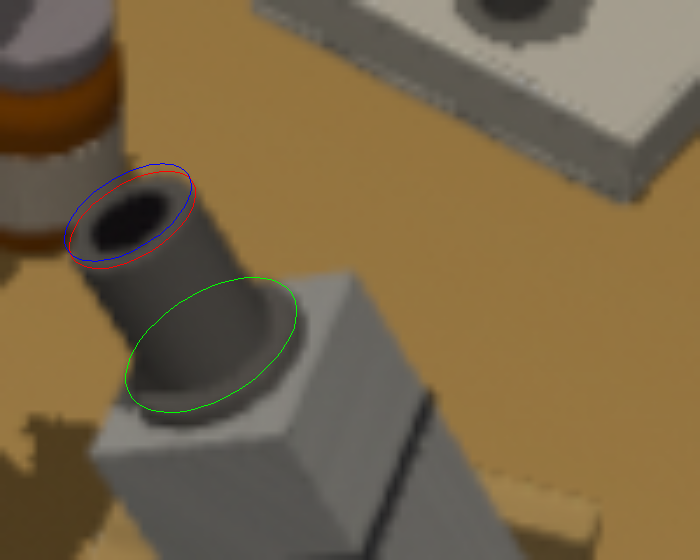

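```bash
python3 -c "
from station import manip
print(manip.read_state()['time_s'],manip.sign_off())"
```

```text
the job is handed in; nothing more can be done
20.475 None
```

The job is done and handed in at 20.5 s. The plug stands upright in the smaller white tray, and the sleeve is pressed fully into the leg and released.

- **Plug:** I pulled it straight out and set it down near the middle of the tray, which I measured at 180 × 142 mm. The top picture taken just before handing in still shows it there.
- **Sleeve:** It went in with about 9–10 N of drag, then hit a firm stop, with force rising to about 33 N over 0.1 mm of travel. That stop came within 0.4 mm of the expected depth. After release, the pictures show no gap under the shoulder, and a model of the seated sleeve overlaid on the picture agrees to within about 1–2 px.
- **Bystanders and arm:** In the last top picture the other things are where they started. The short can was hidden behind the arm there, so I couldn't confirm it. The gripper was open and clear of everything.

**Disagreement:** The fixed cameras and the wrist camera differed by nearly 2 mm on where the leg's mouth is. I used the wrist value. At home the tool sat about 2 mm off it sideways, but sideways forces were still only about 7 N in each direction at full push.

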